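# Top up the packing cartons and wedge the row

## Task

The last three finished fittings were left in a stack on the packing bench: take them off one by one and set each upright in the empty place of the carton that already holds its own kind, in line with the row. When the junction box is in, push the wooden wedge, thin end down, all the way to the carton floor in the gap between that box and the carton's end, so that its row is packed tight against the other end. Set things down rather than dropping them, and do not shift or upset the glue jar.

Things in the scene. Friction and masses are not known exactly. Their poses are not given: they have to be found in the camera images.
- switch: Narrow oblong light switch, white plastic, 36 (x) x 56 (y) x 46 mm high, small rocker on top; on top of the stack at the start, about 100 g. Origin: centre of the underside, z up.
- holder: Round lampholder, white plastic, 46 mm high: foot 58 mm across for the lowest 14 mm, above that a cylinder 48 mm across, dark round socket mouth in the flat top; middle of the stack, about 100 g. Origin: centre of the underside, z up.
- box: Square junction box, white plastic, 64 x 64 x 46 mm high, a screw in each corner of its top; bottom of the stack, standing on the table, about 150 g. Origin: centre of the underside, z up; sides along its x and y.
- wedge: Plain wooden wedge, standing thin end down on the table: 62 mm high, 58 mm long (y), 20 mm thick (x) at the foot growing evenly on both sides to about 34 mm at the head, about 60 g. Both 58 mm ends are flat and upright: hold it by these. Origin: centre of the thin foot, z up.
- switch_tray: Cut-down carton of switches, 163 x 72 mm inside. Fixed brown card; board and floor 5 mm thick, long sides (along x) 20 mm high, ends 50 mm. Origin: centre of underside; x along the row. Three switches stand fast in the +x part; the empty place is at the -x end, 52 mm long, centre x = -55, y = 0 mm. The 56 mm of a switch lies across the carton.
- holder_tray: Cut-down carton of lampholders, 192 x 74 mm inside. Fixed brown card; board and floor 5 mm thick, long sides (along x) 20 mm high, ends 50 mm. Origin: centre of underside; x along the row. Two lampholders stand fast in the +x part; the empty place is at the -x end, 74 mm long, centre x = -59, y = 0 mm.
- box_tray: Cut-down carton of junction boxes, 223.8 x 78 mm inside. Fixed brown card; board and floor 5 mm thick, long sides (along x) 20 mm high, ends 50 mm. Origin: centre of underside; x along the row. Third box: close to box_b, -x side. Row tight against +x: boxes at x = 79.9, 15.9, -48.1 mm, 31.8 mm left at the -x end for the wedge, 58 mm across; home at about x = -96 with 1.5 mm play.
- box_a: Junction box like box (64 x 64 x 46 mm, 150 g), loose in the carton, within 2 mm of its +x end. Origin: centre of the underside.
- box_b: Junction box like box, loose in the carton on the -x side of box_a, up to 5 mm from it. Origin: centre of the underside.
- glue_jar: Small glass glue jar with a white cap, 48 mm across, 66 mm high, standing about 105 mm from the stack. Not part of the job: leave it standing. Origin: centre of the underside.
There are look-alikes about, which are no part of the job. Leave any orange or red look-alike of the box alone.

How it is judged (in metres and radians):
On the way, in this order (a step that is already met when the one before it is completed fails the run):
1. the junction box from the stack stands in the empty place of its carton, beside the other two (x of box in the frame of box_tray between -0.062 and -0.04 m and y of box in the frame of box_tray between -0.012 and 0.012 m and z of box in the frame of box_tray between 0 and 0.01 m and angle between box's own z axis and vertical below 0.12 rad and (angle between the x axis of box and the x axis of box_tray, either way round below 0.2 rad or angle between the y axis of box and the x axis of box_tray, either way round below 0.2 rad)), for 0.2 s.
2. the wedge is pushed down to the floor in the gap at the end of that row (x of wedge in the frame of box_tray between -0.104 and -0.088 m and y of wedge in the frame of box_tray between -0.012 and 0.012 m and z of wedge in the frame of box_tray between 0 and 0.01 m and angle between wedge's own z axis and vertical below 0.12 rad and angle between the x axis of wedge and the x axis of box_tray, either way round below 0.2 rad), for 0.2 s.
At the end, for the whole second after the job is handed in: Each fitting upright (0.12 rad) on the floor of its own carton, in the empty place (12 mm; switch, box and wedge in line to 0.2 rad); wedge upright on the carton floor (5 mm) at the row's end; the three boxes within 4.4 mm of the tight row; all released and at rest (all of step 2 and x of switch in the frame of switch_tray between -0.067 and -0.043 m and y of switch in the frame of switch_tray between -0.012 and 0.012 m and z of switch in the frame of switch_tray between 0 and 0.01 m and angle between each of switch, holder, box, box_a, box_b's own z axis and vertical below 0.12 rad and angle between the x axis of switch and the x axis of switch_tray, either way round below 0.2 rad and x of holder in the frame of holder_tray between -0.071 and -0.047 m and y of holder in the frame of holder_tray between -0.012 and 0.012 m and z of holder in the frame of holder_tray between 0 and 0.01 m and x of box in the frame of box_tray between -0.0525 and -0.044 m and y of box in the frame of box_tray between -0.012 and 0.012 m and z of box in the frame of box_tray between 0 and 0.01 m and (angle between the x axis of box and the x axis of box_tray, either way round below 0.2 rad or angle between the y axis of box and the x axis of box_tray, either way round below 0.2 rad) and x of box_a in the frame of box_tray between 0.0755 and 0.084 m and x of box_b in the frame of box_tray between 0.0115 and 0.02 m and z of each of box_a, box_b in the frame of box_tray below 0.01 m and linear speed of each of switch, holder, box, wedge, box_a, box_b below 0.02 m/s and angular speed of each of switch, holder, box, wedge, box_a, box_b below 0.2 rad/s); the robot touches nothing.
It fails at once if a fitting is dropped or slammed down (faster than 0.6 m/s within 20 mm of the table) ((linear speed of switch above 0.6 m/s and height (world z) of switch below 0.02 m) or (linear speed of holder above 0.6 m/s and height (world z) of holder below 0.02 m) or (linear speed of box above 0.6 m/s and height (world z) of box below 0.02 m)).
It fails at once if the glue jar is shifted more than 20 mm or tipped (distance of glue_jar from where it was at the start of the episode above 0.02 m or angle between glue_jar's own z axis and vertical above 0.4 rad).
It also fails if it takes over 128 s, if anything falls off the work surface, if the arm or the gripper's body presses on something with over 40 N, if the wrist force passes 120 N, or if a joint passes its speed limit or range.

## Robot

A 6-joint arm with a two-finger parallel gripper is mounted at the origin on the work surface. World frame = base frame: x ahead of the robot, y to its left, z up, the work surface at z = 0. Lengths are in m, angles in degrees, forces in N, time in s.
With the tool pointing down it reaches from about 0.4 to 0.825 m from the base axis. Payload 7 kg.
Tool frame: the origin (TCP) lies midway between the tips of the shut fingers; the grasp point (between the pads) lies 19 mm behind it; z points along the fingers, y is the direction in which the jaws open and shut (so a half turn about z gives the same grasp; the last joint's range is limited). The gripper opens to 88 mm and grips with 3 to 60 N. Pads are 19 mm wide; open, the fingers measure 130 mm over their backs; the gripper's body (78 mm by 193 mm) begins 47 mm behind the grasp point.
Start: joints at [-57.978, 20.546, 0.682, 0, -70.136, -16.507], TCP at [0.181, -0.65, 0.227] pointing down, gripper open.
Joint ranges: [-176.03, 176.03], [-82.01, 121.73], [-58.28, 71.71], [-173.87, 95.51], [-174.79, -0.11], [-173.66, 173.66]. Speed limits (degrees/s): [136.94, 136.94, 172.46, 180, 180, 180].

## Interface

Orientations are given as a 3x3 rotation matrix whose columns are the frame's x, y, z axes.
In Python, from rig import robot gives the robot as it stands. Calls block until the motion is done:
- robot.goto(position, orientation): joint-space move of the TCP to a pose.
- robot.servo_line(position, ori=None, speed=0.15): straight line of the TCP; ori=None keeps the orientation; speed is the mean speed in m/s.
- robot.movej(angles): joint-space move.
- robot.move_gripper(opening): opening from 0.0 (shut) to 1.0 (fully open); the grip force is fixed at half the most; returns when the fingers have stopped.
- robot.dwell(seconds).
- robot.ik(position, orientation): joint angles nearest the present ones, or None.
- robot.grab_frame(name): name is "scene" or "top" or "wrist"; returns (picture, depth): 384x512x3 uint8, red, green, blue; 384x512 float32, m along the optical axis (not along the pixel's ray), 0 where there is no reading.
- robot.camera_info(name): a dict with "vfov" (degrees; the focal length in pixels is half the picture's height over the tangent of half this angle, whatever the lens; pixels are square), "cx", "cy" (the principal point, pixels), "view" (4x4, takes a point from world to camera coordinates); the wrist camera has in their place "T_tool_cam" (4x4, takes a point from camera to tool coordinates, whose origin is the TCP and whose axes are the flange's). Camera axes: x right, y down, z forward; pixel columns grow to the right and rows downward; lengths in m; the calibration is good to about 2 mm. A picture is of the moment at which its call begins: read the wrist's pose just before it. camera_info takes no time and is no camera call.
A pose or a line that the arm cannot do raises robot.Unreachable and nothing moves.
- robot.job_done(): hands the job in, once; it reports no verdict.
Readings, each from a call of its own:
- robot.read_t(): time.
- robot.read_qpos(): joint angles.
- robot.read_qvel(): joint speeds.
- robot.read_effort(): joint torques, N m.
- robot.read_position(): TCP position.
- robot.read_tcp_rot(): TCP orientation.
- robot.read_force(): force on the tool from outside, world axes, zero at the start.
- robot.read_ft_torque(): the same for the moment, N m.
- robot.read_grip_width(): opening from 0.0 (shut) to 1.0 (fully open).
Only numpy, scipy, OpenCV 4.12 (cv2) and the standard library are available. Lean on these libraries where they do the work, as an engineer would, in place of code of your own. Each camera call takes 0.05 s, during which the arm holds its last target. There are 200 camera calls.

## Working session

There is one attempt and no reset: what is moved stays moved. The work goes in short steps, each a Python script; the robot and the scene stay as the last script left them, time stands still between calls to the robot, and variables do not carry over. Pictures are saved under pics/ and viewed, about 12 in all and at most 16, crops included, and the job is handed in when it is done.

```bash
ls; mkdir -p pics; python3 - <<'E'
from rig import robot
import cv2,numpy as np
for n in("top","scene"):
    p,d=robot.grab_frame(n); cv2.imwrite(f"pics/{n}0.png",cv2.resize(p[:,:,::-1],(800,600),interpolation=cv2.INTER_CUBIC)); np.savez(f"{n}0.npz",p=p,d=d)
    print(n,robot.camera_info(n))
print(robot.camera_info("wrist"),robot.read_t(), robot.read_tcp_rot())
E
```

```text
pics
top {'vfov': 50.87739745775305, 'cx': 257.7804286769474, 'cy': 193.54228545580108, 'view': array([[ 0.01599657, -0.99971635,  0.01764436, -0.02019522],
       [-0.99639831, -0.01740821, -0.08299017,  0.48407046],
       [ 0.08327378, -0.01625325, -0.99639415,  0.95394238],
       [ 0.        ,  0.        ,  0.        ,  1.        ]])}
scene {'vfov': 50.987259444987444, 'cx': 262.04042795630664, 'cy': 185.8785934468957, 'view': array([[ 0.46773971,  0.88384014, -0.00679523, -0.24764248],
       [ 0.73889222, -0.39522722, -0.54574145, -0.33938154],
       [-0.48503386,  0.250244  , -0.83792607,  1.27977839],
       [ 0.        ,  0.        ,  0.        ,  1.        ]])}
{'vfov': 69.28196088198911, 'cx': 262.9070678951748, 'cy': 188.35930243560512, 'T_tool_cam': array([[-4.79749915e-04, -9.60619126e-01, -2.77868072e-01,
         7.49099989e-02],
       [ 9.99999875e-01, -4.22380304e-04, -2.66325152e-04,
        -5.18013885e-04],
       [ 1.38471034e-04, -2.77868165e-01,  9.60619208e-01,
        -1.57429887e-01],
       [ 0.00000000e+00,  0.00000000e+00,  0.00000000e+00,
         1.00000000e+00]])} 0.1 [[-9.63587623e-01 -2.67392224e-01 -5.39212723e-04]
 [-2.67392720e-01  9.63586696e-01  1.34635645e-03]
 [ 1.59572959e-04  1.44151397e-03 -9.99998948e-01]]
```

View pics/top0.png

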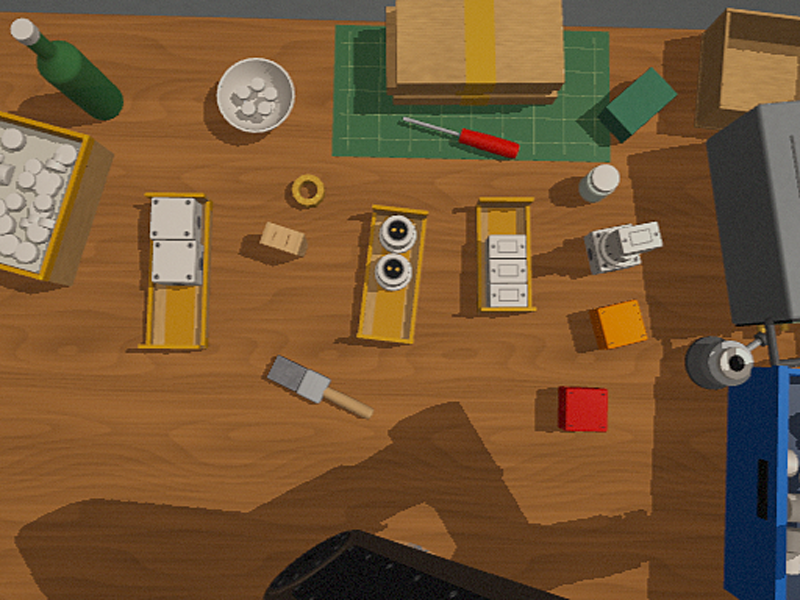

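View pics/scene0.png

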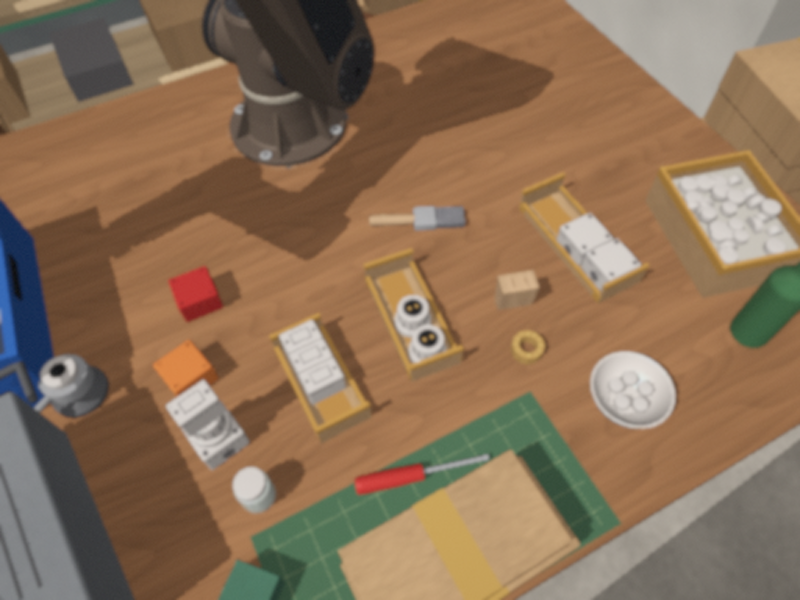

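The stack is at about (620,245), with the jar at (600,182). The wedge is at (282,240). The cartons are box (178,270), holder (393,275) and switch (506,255). The orange and red boxes are look-alikes to leave alone. Next I'll measure by height bands from the top depth.

```bash
cat > h.py <<'E'
from rig import robot
import numpy as np, cv2
def cloud(n,d,T=None):
    """world xyz per pixel; T = world<-tool 4x4 for the wrist camera"""
    c=robot.camera_info(n); f=192/np.tan(np.radians(c["vfov"]/2))
    v,u=np.mgrid[:384,:512]
    P=np.stack([(u-c["cx"])/f*d,(v-c["cy"])/f*d,d,np.ones_like(d)],-1)
    M=T@c["T_tool_cam"] if T is not None else np.linalg.inv(c["view"])
    W=(P@M.T)[...,:3]; W[d<=0]=np.nan
    return W
def tool():
    T=np.eye(4);T[:3,:3]=robot.read_tcp_rot();T[:3,3]=robot.read_position();return T
def comps(W,lo,hi,mn=15,extra=None):
    m=((W[...,2]>lo)&(W[...,2]<hi))
    if extra is not None:m&=extra
    n,l,s,c=cv2.connectedComponentsWithStats(m.astype(np.uint8),connectivity=4)
    out=[]
    for i in range(1,n):
        if s[i,4]<mn: continue
        p=W[l==i]; r=cv2.minAreaRect((p[:,:2]*1000).astype(np.float32))
        out.append((c[i].round(),int(s[i,4]),np.round(r[0],1),np.round(r[1],1),round(r[2],1),np.median(p[:,2]).round(4)))
    return out
def down(yaw):
    """tool pointing down, tool y (jaw) axis at yaw degrees from world x"""
    a=np.radians(yaw); y=np.array([np.cos(a),np.sin(a),0]);z=np.array([0,0,-1.]);x=np.cross(y,z)
    return np.stack([x,y,z],1)
E
python3 - <<'E'
from h import *
z=np.load("top0.npz");W=cloud("top",z["d"])
t=W[250:270,200:300,2];print("table z",np.nanmedian(t))
roi=np.zeros((384,512),bool);roi[105:230,80:425]=1
for lo,hi in((.12,.16),(.08,.105),(.058,.075),(.04,.057),(.01,.03)):
    print(lo,hi)
    for c in comps(W,lo,hi,25,roi):print(*c)
E
```

```text
table z 0.0006576899503280553
0.12 0.16
[408. 152.] 480 [ 571.1 -334.3] [36.4 56.7] 12.2 0.1376
0.08 0.105
[391. 157.] 33 [ 565.3 -309.4] [33.   5.2] 11.1 0.0995
[402. 164.] 34 [ 550.4 -335.3] [ 5.1 31.4] 12.2 0.0917
0.058 0.075
[386. 114.] 255 [ 675.1 -311.6] [40.  40.5] 45.6 0.0654
[180. 152.] 359 [574.4 171.3] [58.8 33.8] 72.4 0.0619
[390. 161.] 104 [ 561.5 -322.8] [55.9 28.2] 44.4 0.0615
0.04 0.057
[380. 119.] 94 [ 669.1 -303. ] [47.2 26.3] 36.1 0.0497
[111. 151.] 1677 [575.3 337. ] [136.3  90.2] 0.9 0.0509
[324. 127.] 133 [ 643.5 -166.2] [ 6.9 83.3] 1.1 0.0494
[256. 134.] 120 [624.  -4.] [84.1  6.6] 84.4 0.0494
[254. 148.] 329 [590.9  -1. ] [47.7 46.1] 89.9 0.0512
[389. 160.] 241 [ 573.1 -334.2] [64.2 64.5] 12.8 0.0456
[324. 174.] 1210 [ 531.3 -167.2] [115.   81.7] 1.2 0.051
[251. 172.] 327 [532.6   5.3] [46.2 46.2] 26.7 0.0514
[397. 207.] 733 [ 456.2 -341.9] [63.4 64.2] 14.9 0.0458
[246. 216.] 94 [428.2  16. ] [82.1  5.8] 84.5 0.05
[106. 221.] 87 [412.1 335.3] [ 4.7 89.5] 0.9 0.0507
0.01 0.03
[197. 121.] 232 [659.6 140.4] [49.2 47.1] 46.3 0.02
[375. 123.] 58 [ 665.3 -301.1] [45.3 17.5] 41.6 0.0202
[130. 169.] 485 [526.6 317.5] [231.9  53. ] 0.4 0.0196
[321. 160.] 449 [ 559.  -167.3] [171.3  83.5] 1.2 0.0197
[236. 170.] 227 [529.2  26.1] [ 46.4 191.6] 83.4 0.0205
[267. 174.] 216 [526.9 -33.8] [191.4  33.9] 3.8 0.0201
[254. 156.] 104 [ 5.831e+02 -3.000e-01] [41.  56.3] 1.5 0.0188
[378. 162.] 75 [ 566.2 -303.9] [62.2  2.5] 13.2 0.0203
[ 96. 192.] 205 [495.1 377.5] [161.5   7.9] 0.7 0.0196
[311. 177.] 44 [ 523.  -140.4] [84.4  1.6] 0.5 0.0224
[251. 180.] 96 [524.5   4.3] [39.4 55.1] 6.2 0.019
[382. 211.] 73 [ 448.4 -311.6] [62.4  2.7] 14.1 0.021
```

Depth gives clean geometry. The wedge candidate at (180,152) is 62 mm high with a 58.8 x 33.8 mm head, so it fits the description. I'll confirm it up close later. Switch first.

```bash
cat >> h.py <<'E'
def tray(c,ang):
    a=np.radians(ang);R=np.array([[np.cos(a),-np.sin(a)],[np.sin(a),np.cos(a)]])
    return lambda x,y=0:np.array(c)+R@np.array([x,y])
ST=tray((.560,-.1676),181.2); HT=tray((.5261,.006),-5.8); BT=tray((.5265,.3370),0.8)
def pick(xy,yaw,z,hov=.22,open_=1.0):
    robot.goto([*xy,hov],down(yaw)); robot.move_gripper(open_)
    robot.servo_line([*xy,z+.02],speed=.2); robot.servo_line([*xy,z],speed=.06)
    robot.move_gripper(0.0); g=robot.read_grip_width()*88
    print("grip mm",round(g,1)); return g
def lift(z=.22,s=.15):
    p=robot.read_position(); robot.servo_line([p[0],p[1],z],speed=s)
def lower(z,tol=.004,F=4):
    """slow descent to z+2mm, then small steps until contact force or z-tol"""
    p=robot.read_position(); robot.servo_line([p[0],p[1],z+.03],speed=.2); robot.servo_line([p[0],p[1],z+.003],speed=.04)
    robot.dwell(.2); f0=robot.read_force()[2]; h=z+.003
    while h>z-tol:
        h-=.0007; robot.servo_line([p[0],p[1],h],speed=.02)
        f=robot.read_force()[2]-f0
        if f>F: break
    print("contact z",round(h,4),"nominal",z,"dF",round(f,1))
def wrist(name=None):
    T=tool(); p,d=robot.grab_frame("wrist")
    if name: cv2.imwrite(f"pics/{name}.png",p[:,:,::-1])
    return p,cloud("wrist",d,T)
E
python3 - <<'E'
from h import *
g=pick((.5711,-.3343),102.2,.092+.025)
if 50<g<62:
    lift(.25); print(robot.read_force())
    robot.goto([*ST(-.055),.2],down(91.2)); lower(.005+.025)
    robot.move_gripper(1.0); lift(.2)
    W=wrist("sw")[1]
    for c in comps(W,.04,.06,100):print(*c)
    robot.goto([.49,-.33,.26],down(102.2)); robot.dwell(.2)
    W=wrist("st")[1]
    for lo,hi in((.085,.1),(.04,.055)):
        for c in comps(W,lo,hi,100):print(lo,*c)
print(robot.read_t(),robot.read_position())
E
```

```text
grip mm 56.0
[-0.67479978 -0.12748645 -1.33190752]
contact z 0.0295 nominal 0.030000000000000002 dF 6.3
[88. 26.] 3518 [ 461.2 -343.8] [54.8 64.4] 14.1 0.0452
[260.  93.] 6320 [ 530.8 -170.9] [115.7  82.3] 1.3 0.0504
[422. 105.] 1817 [533.    1.3] [46.8 47.3] 27.0 0.0506
[123. 135.] 1505 [ 573.2 -337.3] [63.9 64.5] 12.3 0.046
[407. 159.] 1553 [591.8  -4.4] [46.9 47. ] 60.2 0.0506
[262. 175.] 1559 [ 614.  -166.9] [35.2 56.3] 1.2 0.0504
[400. 187.] 494 [624.2  -7.2] [85.1  6.3] 84.6 0.0492
[260. 200.] 495 [ 643.4 -169.1] [ 6.1 82.7] 1.2 0.0491
[144. 213.] 416 [ 663.1 -310.2] [44.4 20.5] 63.0 0.0503
0.085 [100.  24.] 430 [ 371.7 -528.6] [ 7.  49.3] 79.9 0.0924
0.085 [ 98. 165.] 802 [ 525.9 -521.7] [139.4   5.7] 8.8 0.0923
0.085 [243. 231.] 1033 [ 571.4 -338.3] [46.9 46.3] 12.1 0.0917
0.04 [123.  18.] 238 [ 353.4 -527.5] [ 2.4 43.6] 87.5 0.0475
0.04 [323.  42.] 3052 [ 327.4 -290.2] [64.1 64.6] 88.9 0.0452
0.04 [164.  73.] 206 [ 404.8 -479.6] [24.5 64.8] 78.3 0.0476
0.04 [102.  88.] 309 [ 437.7 -549.5] [24.7 48.6] 61.7 0.0521
0.04 [11. 91.] 106 [ 465.6 -662.7] [12.  11.7] 6.0 0.0441
0.04 [66. 97.] 101 [ 457.2 -594.1] [12.1 11. ] 5.5 0.0442
0.04 [118. 162.] 647 [ 535.8 -520.6] [159.8   6.5] 8.8 0.0478
0.04 [256. 137.] 2323 [ 456.6 -345.9] [64.1 64.1] 14.7 0.0453
0.04 [499. 168.] 128 [425.8 -14. ] [35.1  5.9] 84.4 0.0492
0.04 [371. 199.] 2163 [ 514.1 -172.1] [82.9 82.9] 0.9 0.0503
0.04 [247. 208.] 517 [ 573.  -338.4] [63.5 64.1] 11.6 0.0452
0.04 [333. 281.] 227 [ 644.1 -184.3] [ 7.3 53.6] 1.1 0.0488
0.04 [371. 377.] 105 [813.1 -69.3] [ 3.9 31.5] 1.7 0.0472
11.925 [ 0.49055637 -0.32919565  0.25938685]
```

```bash
cd pics; python3 -c "
import cv2,numpy as np;cv2.imwrite('swst.png',cv2.resize(np.hstack([cv2.imread('sw.png'),cv2.imread('st.png')]),(800,300)))"
```

```text
(no output)
```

View pics/swst.png

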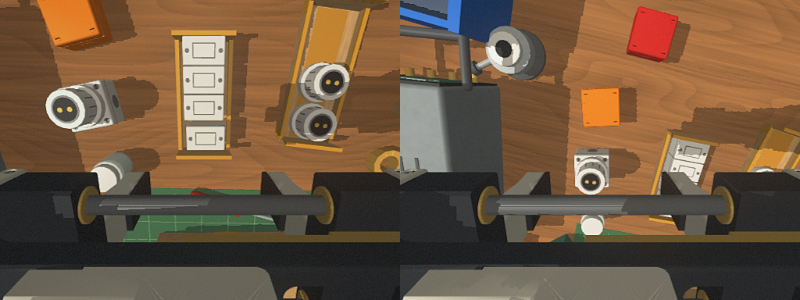

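The switch stands in its place: wrist cam puts it at (614,-167) against a carton wall at (643,-169). The wrist camera reads y about 3 mm lower than the top camera and agrees with the robot, so I'll apply that shift. Holder next, then a look at the box, wedge and box carton.

```bash
sed -i 's/^ST=.*/ST=tray((.560,-.1700),181.2); HT=tray((.5264,.0030),-5.8); BT=tray((.5265,.3340),0.8)/' h.py
python3 - <<'E'
from h import *
g=pick((.5714,-.3368),102.2,.046+.027)
if 42<g<54:
    lift(.2)
    robot.goto([*HT(-.059),.15],down(84.2)); lower(.005+.027)
    robot.move_gripper(1.0); lift(.22)
    W=wrist("ho")[1]
    for c in comps(W,.04,.06,100):print(*c)
    robot.goto([.47,.25,.27],down(90.8)); robot.dwell(.3)
    W=wrist("bt")[1]
    for lo,hi in((.058,.07),(.04,.055)):
        for c in comps(W,lo,hi,100):print(lo,*c)
print(robot.read_t(),robot.read_position(),robot.read_qpos())
a=[cv2.imread(f"pics/{n}.png") for n in("ho","bt")]
cv2.imwrite('pics/hobt.png',cv2.resize(np.hstack(a),(800,300)))
E
```

```text
grip mm 47.3
contact z 0.0315 nominal 0.032 dF 7.0
[ 8. 80.] 975 [ 332.2 -261.5] [25.6 67.8] 67.9 0.0449
[263. 139.] 396 [428.   12.1] [84.2  6. ] 84.6 0.0495
[263. 173.] 1219 [468.2   7.7] [47.  46.8] 61.6 0.0507
[  6. 197.] 380 [ 466.2 -314.3] [21.6 47. ] 70.8 0.0448
[503. 198.] 600 [531.8 304.9] [16.4 50.3] 87.3 0.0491
[127. 211.] 2200 [ 511.  -171.7] [77.8 83.9] 0.8 0.0502
[263. 222.] 1100 [532.5   1.7] [46.6 47.1] 66.8 0.0507
[383. 229.] 142 [556.1 160.5] [37.  10.6] 86.1 0.0499
[264. 282.] 587 [616.8  -6.3] [84.5 21.5] 83.9 0.049
[169. 304.] 169 [ 642.3 -143.4] [ 6.8 31.8] 1.0 0.0486
0.058 [443. 206.] 188 [523.5 498.6] [11.8 46.1] 62.5 0.064
0.058 [471. 216.] 221 [536.2 545.4] [15.2 45.1] 5.0 0.0667
0.058 [208. 236.] 748 [575.2 168.4] [56.3 35.2] 72.6 0.0612
0.04 [326. 121.] 339 [411.  332.3] [ 5.3 88.9] 0.7 0.0495
0.04 [ 88. 131.] 356 [428.   12.4] [85.4  6.2] 84.5 0.0493
0.04 [ 90. 160.] 1049 [468.5   8.7] [46.7 48.1] 57.1 0.0507
0.04 [ 93. 204.] 938 [532.8   2.3] [47.1 47.4] 82.9 0.0506
0.04 [435. 204.] 259 [524.5 500.3] [22.3 57.5] 51.5 0.0474
0.04 [317. 217.] 2428 [554.4 330.6] [95.9 64.3] 0.3 0.0502
0.04 [479. 211.] 181 [533.6 558.7] [56.6 12.1] 77.2 0.0542
0.04 [210. 223.] 140 [559.8 172.3] [57.7  2.2] 72.7 0.0477
23.4667 [0.47019258 0.24925162 0.27004551] [ 4.90534443e+01  5.49039246e+00 -1.33292192e+01 -2.89597269e-04
 -7.11754656e+01 -1.38321691e+02]
```

View pics/hobt.png

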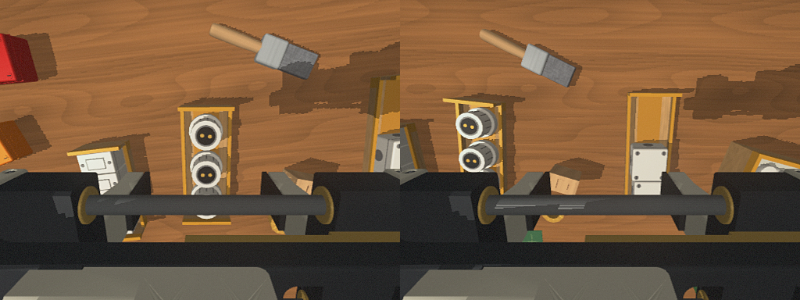

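The holder is in at (468,8) and on target. The tan block with grain lines is the only wedge-shaped thing (crop ~(565,180) in the right half). Now the box: lower it 4 mm clear of box_b, then slide it to close the row.

```bash
sed -i 's/BT=.*/BT=tray((.5259,.3338),0.8)/' h.py
python3 - <<'E'
from h import *
g=pick((.5730,-.3372),101.8,.027)
if 58<g<70:
    lift(.18)
    robot.goto([*BT(-.0565),.15],down(90.8)); lower(.032)
    z=robot.read_position()[2]; robot.servo_line([*BT(-.0565),z+.0006],speed=.02)
    robot.dwell(.2); f0=robot.read_force(); x=-.0565
    while x<-.0445:
        x+=.0007; robot.servo_line([*BT(x),z+.0006],speed=.02)
        f=robot.read_force()-f0
        if f[0]<-9: break
    print("stop x",x,f,"pos",robot.read_position())
    robot.move_gripper(1.0); lift(.2)
    robot.goto([.49,.334,.27],down(90.8)); robot.dwell(.3)
    W=wrist("b3")[1]
    for lo,hi in((.058,.07),(.04,.055)):
        for c in comps(W,lo,hi,100):print(lo,*c)
print(robot.read_t())
E
```

```text
grip mm 63.9
contact z 0.0315 nominal 0.032 dF 6.2
stop x -0.04810000000000001 [-9.42334008 -0.9539573   3.4992277 ] pos [0.47681985 0.33295028 0.03270566]
0.058 [381. 202.] 221 [538.6 494.5] [ 8.2 74.8] 70.1 0.0638
0.058 [423. 211.] 791 [550.6 562.8] [79.7 30.6] 76.8 0.0686
0.058 [142. 221.] 717 [574.5 167.8] [57.8 34.4] 72.3 0.0612
0.058 [392. 224.] 178 [571.2 516.6] [16.6 34. ] 52.2 0.0674
0.04 [262. 105.] 317 [410.8 332.4] [ 5.  87.2] 0.8 0.0495
0.04 [ 28. 116.] 301 [428.5  17.2] [76.1  6.1] 84.5 0.0493
0.04 [ 26. 145.] 1152 [468.4   8.3] [47.9 47.3] 82.4 0.0506
0.04 [262. 189.] 5240 [531.3 332.3] [172.8  68.1] 2.1 0.0503
0.04 [ 32. 191.] 1017 [532.4   2.8] [47.3 48. ] 29.9 0.0506
0.04 [376. 198.] 264 [537.9 494.9] [13.8 75.3] 65.6 0.0478
0.04 [441. 207.] 852 [543.2 586.7] [146.2  45.1] 89.7 0.0542
0.04 [152. 211.] 153 [560.1 172.8] [57.7  6.1] 68.8 0.0477
0.04 [ 40. 217.] 124 [572.4   2.4] [32.2  7.7] 73.7 0.0469
0.04 [340. 288.] 120 [687.7 456.3] [ 1.7 52.7] 75.7 0.0474
40.4
```

View pics/b3.png

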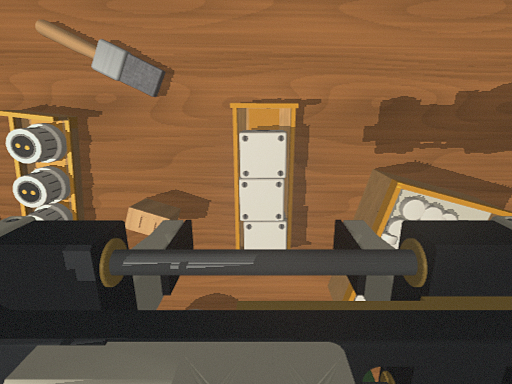

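Row is tight: the gap measures about 31.6 mm, from 413.3 to 444.9. Now the wedge, which is the only wooden block in view, at (140,222).

```bash
python3 - <<'E'
from h import *
g=pick((.5748,.1680),72.4,.034)
if 52<g<64:
    lift(.2)
    robot.goto([.4295,BT(-.096)[1],.16],down(90.8)); lower(.039,tol=.003,F=12)
    print(robot.read_force(),robot.read_position())
    robot.move_gripper(1.0); lift(.2)
    robot.goto([.49,.334,.27],down(90.8)); robot.dwell(.3)
    W=wrist("w1")[1]
    for lo,hi in((.055,.075),(.04,.055)):
        for c in comps(W,lo,hi,150):print(lo,*c)
print(robot.read_t())
E
```

```text
grip mm 57.8
contact z 0.0378 nominal 0.039 dF 13.8
[-3.51504304 -2.31887968 13.49091523] [0.42973215 0.33245963 0.03911227]
0.055 [262. 120.] 1264 [428.7 331.3] [33.3 58. ] 0.9 0.0662
0.055 [400. 200.] 536 [526.1 570.7] [ 68.6 184.9] 9.3 0.0652
0.055 [422. 211.] 924 [556.4 565.6] [89.8 34.4] 71.0 0.0687
0.055 [392. 230.] 443 [579.  521.3] [35.3 40. ] 57.3 0.0698
0.04 [262. 105.] 221 [410.7 332.1] [ 5.  88.5] 0.8 0.0497
0.04 [ 28. 116.] 298 [428.5  17.8] [75.3  6. ] 84.5 0.0493
0.04 [ 26. 145.] 1158 [468.3   8.6] [47.1 47.6] 63.6 0.0506
0.04 [262. 190.] 5145 [531.5 331.9] [172.   67.6] 1.7 0.0504
0.04 [ 31. 190.] 1018 [532.5   3.2] [46.9 48.1] 14.6 0.0506
0.04 [382. 195.] 310 [525.7 515.8] [ 51.5 103.2] 31.6 0.0478
0.04 [442. 208.] 823 [557.8 588.1] [142.4  42.7] 75.7 0.0542
51.5167
```

View pics/w1.png

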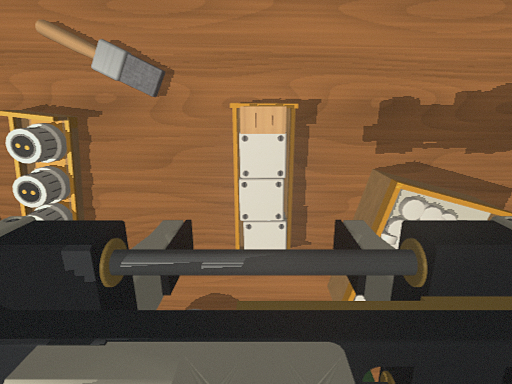

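The wedge head is at z = 0.066 (expected 0.067) and x ≈ -96.4 mm in the carton, so it is home. One last overall check from the top camera before handing in.

```bash
python3 - <<'E'
from h import *
lift(.27); robot.movej([-57.978,20.546,.682,0,-70.136,-16.507]); robot.dwell(.3)
p,d=robot.grab_frame("top");W=cloud("top",d); cv2.imwrite("pics/end.png",cv2.resize(p[:,:,::-1],(800,600)))
roi=np.zeros((384,512),bool);roi[90:230,80:425]=1
for lo,hi in((.058,.075),(.04,.057)):
    for c in comps(W,lo,hi,60,roi):print(lo,*c)
print(robot.read_t())
E
```

```text
0.058 [387. 113.] 250 [ 675.6 -312.1] [40.  40.7] 45.7 0.0654
0.058 [106. 213.] 393 [430.1 333.9] [32.  58.7] 0.8 0.0671
0.04 [380. 119.] 94 [ 669.5 -302.8] [47.5 27.5] 34.7 0.0494
0.04 [110. 164.] 2411 [545.5 341.8] [ 88.7 197.7] 87.2 0.051
0.04 [324. 127.] 134 [ 643.1 -166.1] [ 7.1 83.2] 1.7 0.0494
0.04 [255. 134.] 119 [623.7  -4.1] [83.9  6.9] 84.1 0.0495
0.04 [323. 140.] 382 [ 613.9 -163.5] [35.9 56.4] 2.5 0.0509
0.04 [254. 148.] 328 [591.3  -1. ] [47.8 45.4] 88.9 0.0515
0.04 [324. 174.] 1206 [ 531.2 -167.9] [114.7  81.6] 0.8 0.0509
0.04 [251. 172.] 327 [532.5   5.2] [46.3 46.3] 28.7 0.0516
0.04 [248. 199.] 332 [468.4  11. ] [46.7 46. ] 29.1 0.0516
0.04 [397. 207.] 732 [ 456.2 -341.8] [63.3 64.9] 14.8 0.0458
0.04 [110. 220.] 112 [426.2 334.9] [32.8 88.3] 0.9 0.0504
0.04 [246. 216.] 94 [428.2  16. ] [82.2  5.8] 84.6 0.0501
55.7083
```

View pics/end.png

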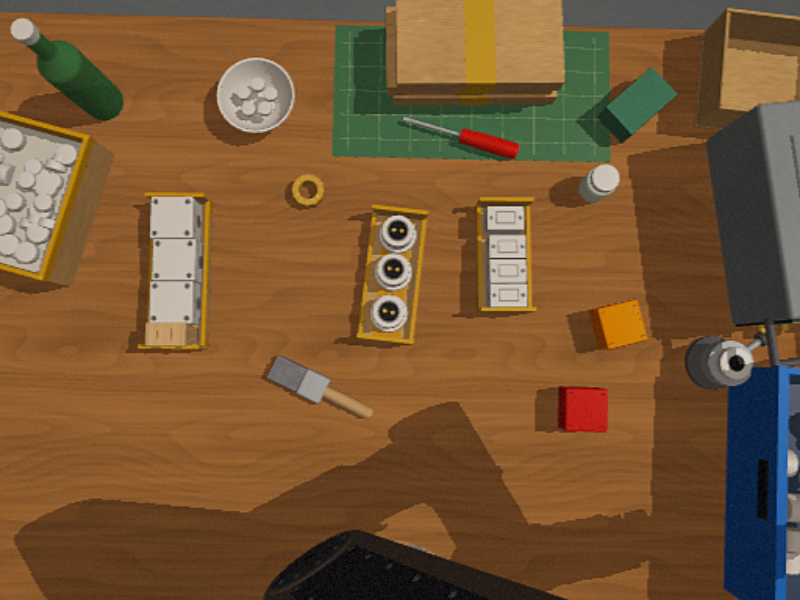

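The picture shows every fitting in its carton: the switch at (505,218), holder at (388,313), box at (174,300) and wedge at (170,333). The jar at (600,182) has not moved. Handing in.

```bash
python3 -c "
from rig import robot
robot.job_done();print(robot.read_t())"
```

```text
the job is handed in; nothing more can be done
the job is handed in; nothing more can be done
```

All three fittings are upright in their cartons and the wedge is pushed down to the floor. I handed the job in just after 56 s on the robot clock. No verdict is reported, so what follows is from my own checks.

**What I did:**
- I took the switch, lampholder and junction box off the stack one by one. Each went down under force control in the empty place of its own carton.
- I slid the junction box along to close the row, stopping at about 9 N.
- I pushed the wedge down in the remaining gap to floor contact at about 14 N.

**Last checks (top and wrist depth):**

| Item | Result | Target |
|---|---|---|
| Switch | about 1 mm off along the row, 2–4 mm off across | 12 mm |
| Lampholder | about 1 mm off | 12 mm |
| Box row | tight, 31.6 mm gap measured before the wedge went in | 31.8 mm |
| Wedge position | x about -96.4 mm in the carton | about -96 mm |
| Wedge head height | 66–67 mm | 67 mm on the floor |
| Glue jar | within 1 mm of where it started | under 20 mm |

The arm was parked clear of everything at the end.

**Disagreement:** the top and wrist cameras differed by about 3 mm in y. I used the wrist values because they agreed with where the robot had placed the switch. No check failed.

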